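# Roll the antenna tube onto the marked line

### The job

On the plywood board, roll the aluminium antenna tube onto the red line by pushing its top sideways with a fingertip, in as many strokes as it takes, so that it comes to rest lying along the line, centred over it, ready for its clamp. It must really roll, not be dragged; do not pick it up or reach down beside it to grip or shove it, and leave the black clamp block and everything else on the table where they are. Finish with the hand clear of everything.

Things in the scene. Friction and masses are not known exactly. Their poses are not given: they have to be found in the camera images.
- board: Fixed plywood layout board, 240 mm (its x) by 400 mm (its y), 12 mm thick, lying on the table; origin at the centre of its underside, so its flat top is at height 12 mm. A wooden rail 10 mm wide and 8 mm high runs along each of its two short edges (inner faces at y = -190 and +190 mm).
- line_mid (a point): Middle of the red line, a flat strip 210 mm long and 10 mm wide marked on the board's top (it cannot be felt). The point is on the board's top face; its x axis runs along the line, y across it, z up. The line may be a few degrees out of square with the board.
- tube: Loose aluminium tube, black end plugs, blue stripe: 40 mm diameter, 120 mm long, about 0.14 kg, lying on the board 60 to 115 mm to one side of the line, nearly parallel. Origin at its centre, 32 mm above the table (its top at 52 mm); x is its axis, y and z turn as it rolls. Its centre travels half as far as a fingertip on its top, so the tip runs off it: several strokes. Let go, it stops within a few mm.
- clamp: Loose black plastic clamp block with a shallow U on top, 44 x 40 mm, 22 mm high, standing on the board on the other side of the line from the tube; origin at the centre of its underside (top 34 mm above the table). Leave alone.
- handset: Loose black handheld radio standing upright, 34 x 58 x 115 mm with a stub aerial to 185 mm; origin under its centre. Leave alone.
- mug: Loose blue mug, 80 mm wide, 92 mm high, handle to its +y; origin under its centre. Leave alone.
- tape: Loose black roll of tape lying flat, 90 mm across, 24 mm high; origin under its centre. Leave alone.
- driver: Loose screwdriver with an orange handle lying along its x; origin under its middle. Leave alone.
- meter: Loose yellow multimeter lying flat, 150 x 75 x 38 mm; origin under its centre. Leave alone.
- bottle: Loose clear bottle with a blue cap, 56 mm wide, 130 mm high; origin under its centre. Leave alone.
Not all that is in view belongs to the job. Leave any pink look-alike of the tube alone.

How it is judged:
By the outcome, as a careful person would: the job done as asked, in the order asked, and still so for the second after the job is handed in, with the robot touching nothing.
It also fails if it takes over 58 s, if anything falls off the work surface, if the arm or the gripper's body presses on something with over 40 N, if the wrist force passes 120 N, or if a joint passes its speed limit or range.

### The arm

A 7-joint arm with a two-finger parallel gripper is mounted at the origin on the work surface. World frame = base frame: x ahead of the robot, y to its left, z up, the work surface at z = 0. Lengths are in mm, angles in rad, forces in N, time in s.
With the tool pointing down it reaches from about 400 to 875 mm from the base axis. Payload 4.4 kg.
Tool frame: the origin (TCP) lies at the very end of the fingers, on their centre line; the grasp point (between the pads) lies 19 mm behind it (ctrl.pinch_z is the z of the grasp point in the tool frame, in mm); z points along the fingers, x is the direction in which the jaws open and shut, and the axes are right-handed (so a half turn about z gives the same grasp; the last joint's range is limited). The gripper opens to 85 mm and grips with 20 to 120 N. Pads are 22 mm wide; open, the fingers measure 114 mm over their backs; the gripper's body (76 mm by 85 mm) begins 54 mm behind the grasp point. The pads swing forward as they close: fully open they stand 13 mm farther back than shut.
Start: joints at [-1.38, 0.628, 0.038, 1.517, -0.027, 0.996, -0.02], TCP at [165.066, 628.706, 231.313] pointing down, gripper open.
Joint ranges: [-3.06, 3.06], [-0.37, 2.12], [-1.25, 1.32], [0.18, 2.47], [-1.1, 4.24], [0.23, 1.98], [-2.94, 2.94]. Speed limits (rad/s): [2.57, 2.57, 3.14, 3.14, 3.14, 3.14, 3.14].

### API

Orientations are given as [roll, pitch, yaw] about the fixed x, y, z axes, in that order (R = Rz(yaw) Ry(pitch) Rx(roll)).
In Python, from cell import sensors, get_image, order, ctrl gives the robot as it stands.
- The arm moves only by the tool arm_command, never from a script. Its argument "rows" is a list that holds one entry, the list of rows, each a list of 6 numbers: the shift along the tool's x, y, z in mm, then the turn, a rotation vector about the tool's x, y, z in degrees. A call has 1 to 20 rows; each row is the pose to reach, as a shift and turn from the pose commanded when the call began, along the tool's axes at that moment; what a row does not reach only later rows make up. A row lasts 1/12 s, in which the tool goes at most 41.7 mm and 7.16 degrees, less where a joint would pass 70% of its speed; a pose out of reach is approached as far as the arm can. A call with a gripper value outside its range is refused whole. "claw" is the opening, from -1 (shut) to 1 (fully open), set as the call begins (left out, the last holds). The fingers move at their own pace and stop on an object; the grip force is fixed at half the most. Time passes only in rows, so rows that repeat a pose let the fingers close. It gives the time, the measured TCP pose, the force and the opening at its end, in the units of the state.
- sensors.read_state(): the state, without advancing time (a new reading comes with each control period).
- get_image(name): name is "side" or "top"; returns a dict with "pixels" (384x512x3 uint8, red, green, blue), "z_map" (384x512 float32, mm along the optical axis (not along the pixel's ray), 0 where there is no reading), "K" (3x3 intrinsics, pixels), "pose" (4x4, takes a point from camera to world coordinates). Camera axes: x right, y up, looking along -z (the intrinsics and any distortion apply to the point x, -y, -z); pixel columns grow to the right and rows downward; lengths in mm; the calibration is good to about 2 mm. A picture is of the moment at which its call begins.
- order.finish_job(): hands the job in, once; it reports no verdict.
The state is a dict: "clock": time; "qpos": joint angles; "qd": joint speeds; "tau": joint torques, N m; "eef_pos": TCP position; "tool_rot": TCP orientation; "force": force on the tool from outside, world axes, zero at the start; "torque": the same for the moment, N m; "width": finger opening in mm.
Only numpy, scipy, OpenCV 4.12 (cv2) and the standard library are available. Lean on these libraries where they do the work, as an engineer would, in place of code of your own. Each camera call takes 0.05 s, during which the arm holds its last target.

## Working session

There is one attempt and no reset: what is moved stays moved. The work goes in short steps, Python scripts to look and compute and a tool call to move; the robot and the scene stay as the last step left them, time stands still between calls to the robot, and variables do not carry over. Pictures are saved under pics/ and viewed, and the job is handed in when it is done.

Besides the shell and the picture viewer there is one more tool, called after "Emit:" as name(argument=value, ...), one argument or row to a line, values as JSON. arm_command: Moves the arm, as the interface text tells. Its arguments: {"type":"object","properties":{"rows":{"type":"array","items":{"type":"array","items":{"type":"array","items":{"type":"number"}}}},"claw":{"type":"number"}},"required":["rows"]}

```bash
mkdir -p pics; ls
python3 - <<'E'
from cell import sensors,get_image
import cv2,numpy as np
print(sensors.read_state())
for n in("top","side"):
    d=get_image(n); cv2.imwrite(f"pics/{n}0.png",d["pixels"][:,:,::-1]); np.savez(f"{n}0.npz",**{k:d[k] for k in("pixels","z_map","K","pose")}); print(d.keys(),d["K"],d["pose"])
E
```

```text
pics
{'clock': 0.0, 'qpos': array([-1.37977889,  0.62935018,  0.03843374,  1.51838788, -0.02700147,
        0.9962924 , -0.02003188]), 'qd': array([ 0.00106944,  0.00269164,  0.00010178, -0.00015637, -0.00062596,
       -0.00020691,  0.00034485]), 'tau': array([-1.16299310e-03, -5.63385558e+01,  1.22559540e+00, -1.93431705e+01,
        1.09580549e-02,  1.06716086e-02,  1.16001169e-05]), 'eef_pos': array([164.90855746, 628.07655615, 230.37995607]), 'tool_rot': array([3.14157266e+00, 1.91995530e-03, 1.31395238e+00]), 'force': array([0.01860215, 0.00834952, 0.27772606]), 'torque': array([-0.03349501, -0.0057979 ,  0.03384553]), 'width': 85.64557493780367}
dict_keys(['pixels', 'z_map', 'K', 'pose']) [[365.08782274   0.         260.90622832]
 [  0.         365.08782274 193.23918686]
 [  0.           0.           1.        ]] [[-2.58874414e-02  9.92371811e-01 -1.20532278e-01  3.85890176e+02]
 [-9.99556428e-01 -2.39199177e-02  1.77421886e-02  3.43762323e+00]
 [ 1.47237256e-02  1.20938113e-01  9.92550847e-01  9.90608891e+02]
 [ 0.00000000e+00  0.00000000e+00  0.00000000e+00  1.00000000e+00]]
dict_keys(['pixels', 'z_map', 'K', 'pose']) [[388.72444606   0.         256.51461568]
 [  0.         388.72444606 190.6474921 ]
 [  0.           0.           1.        ]] [[ 9.46311210e-01  2.00198086e-01 -2.53802717e-01  2.52803576e+02]
 [-3.23256775e-01  5.85122439e-01 -7.43731664e-01 -7.29348200e+02]
 [-3.87990865e-04  7.85845059e-01  6.18423311e-01  6.67762408e+02]
 [ 0.00000000e+00  0.00000000e+00  0.00000000e+00  1.00000000e+00]]
```

View pics/top0.png

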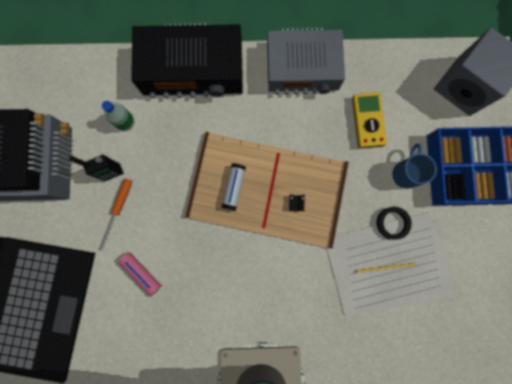

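View pics/side0.png

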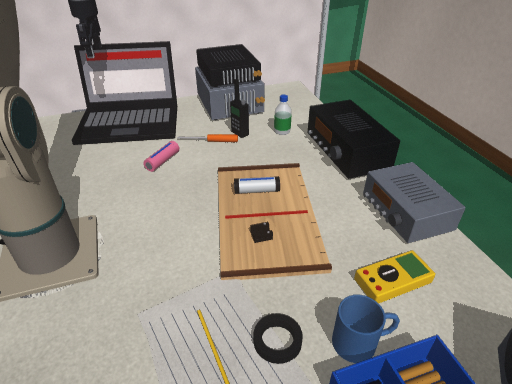

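The top view shows the tube at about (233,187), the red line from (277,153) to (265,227), the clamp at (297,203) and the handset at (103,167). The pink decoy is at (139,274), off the board. Next I'll measure these.

```bash
cat > h.py <<'E'
import numpy as np,cv2
def ray(d,uv):
    uv=np.atleast_2d(uv).astype(float);K=d["K"];P=d["pose"]
    c=np.c_[(uv[:,0]-K[0,2])/K[0,0],-(uv[:,1]-K[1,2])/K[1,1],-np.ones(len(uv))]
    return P[:3,3],c@P[:3,:3].T
def onz(d,uv,z):
    o,r=ray(d,uv);return o+r*((z-o[2])/r[:,2])[:,None]
def cloud(d):
    v,u=np.mgrid[:384,:512];uv=np.c_[u.ravel(),v.ravel()]
    o,r=ray(d,uv);return (o+r*d["z_map"].ravel()[:,None]).reshape(384,512,3)
def proj(d,p):
    P=d["pose"];c=(np.atleast_2d(p)-P[:3,3])@P[:3,:3];K=d["K"]
    return np.c_[K[0,2]+K[0,0]*c[:,0]/-c[:,2],K[1,2]-K[1,1]*c[:,1]/-c[:,2]]
def axis(p):
    m=p.mean(0);w=np.linalg.svd(p-m,full_matrices=False)[2][0];w=w*np.sign(w[0]);t=(p-m)@w
    return m,w,t.min(),t.max(),m+w*(t.min()+t.max())/2
def line(d):
    a=d["pixels"].astype(int);v,u=np.mgrid[:384,:512]
    w=onz(d,np.c_[u.ravel(),v.ravel()],12.).reshape(384,512,3)
    m=(a[...,0]>a[...,1]*2.0)&(a[...,0]>90)&(a[...,2]<a[...,0]*.5)
    m&=(abs(w[...,0]-520)<150)&(abs(w[...,1]+25)<150)
    n,l,s,c=cv2.connectedComponentsWithStats(m.astype(np.uint8));k=1+np.argmax(s[1:,4]);mm=l==k
    return axis(w[mm][:,:2]),mm.sum()
def tube(d,zmin=36,ctr=None):
    c=cloud(d);b=(c[...,2]>zmin)&(c[...,2]<60)&(abs(c[...,0]-520)<130)&(abs(c[...,1]-0)<140)
    n,l,s,_=cv2.connectedComponentsWithStats(b.astype(np.uint8));k=1+np.argmax(s[1:,4]);p=c[l==k]
    return axis(p[:,:2]),p,s[1:,4]
E
python3 - <<'E'
from h import *
for n in("top","side"):
    d=np.load(n+"0.npz")
    (m,w,a,b,c),k=line(d);print(n,"line",c.round(1),"ang",np.degrees(np.arctan2(w[1],w[0])).round(2),"len",(b-a).round(1),k)
    (m,w,a,b,c),p,s=tube(d);print(n,"tube",m.round(1),c.round(1),np.degrees(np.arctan2(w[1],w[0])).round(2),(b-a).round(1),"z",np.percentile(p[:,2],[5,50,95,100]).round(1),s)
    q=cloud(d); u=(q[...,2]>24)&(q[...,2]<40)&(abs(q[...,0]-480)<100)&(q[...,1]<-60)&(q[...,1]>-150)
    print("clamp",q[u].mean(0),u.sum())
    bd=(q[...,2]>6)&(q[...,2]<17)&(abs(q[...,0]-500)<180)&(abs(q[...,1])<300); print("boardz",np.median(q[bd][:,2]),q[bd].min(0),q[bd].max(0))
E
```

```text
top line [512.8 -40.3] ang -12.94 len 203.4 187
top tube [519.4  59.5] [520.   59.3] -14.04 122.3 z [39.8 49.1 53.3 57.9] [686   1   1   2   1   2   1   2   1   1]
clamp [ 475.72820558 -105.99513339   32.92018571] 149
boardz 11.893445601659323 [ 320.54511523 -299.64612798    6.01431445] [678.28665369 260.76407516  16.97183605]
side line [514.7 -39.1] ang -12.97 len 209.5 237
side tube [519.1  50.4] [519.5  50.3] -14.29 121.1 z [37.9 48.4 53.6 55.6] [499   2   1   1   1   2]
clamp [ 475.49115475 -108.68120631   31.65303255] 230
boardz 12.534158739354098 [ 320.2847928  -299.99122774    6.00009568] [677.23282166 183.76362369  16.99057728]
```

```bash
cat >> h.py <<'E'
from scipy.optimize import least_squares
def tubefit(d):
    (m,w,a,b,c),p,s=tube(d,36);p=p[p[:,2]<56]
    def f(x):
        n=np.array([-np.sin(x[1]),np.cos(x[1])]);t=(p[:,:2]-c)@n-x[0]
        return np.hypot(t,p[:,2]-32-x[2])-20
    r=least_squares(f,[0,np.arctan2(w[1],w[0]),0],loss="soft_l1");x=r.x
    n=np.array([-np.sin(x[1]),np.cos(x[1])]);u=np.array([n[1],-n[0]])
    return c+n*x[0],np.degrees(x[1]),x[2],np.sqrt(np.mean(f(x)**2))
def report(d):
    (m,w,a,b,c),k=line(d);t=tubefit(d);th=np.radians(-12.95);u=np.array([np.cos(th),np.sin(th)]);n=np.array([-u[1],u[0]])
    print("line",c.round(1),"tube",t[0].round(1),"ang",t[1].round(2),"dz,rms",np.round(t[2:],2),"| rel line (512.8... fixed 513.7,-39.7): along %.1f across %.1f dang %.2f"%((t[0]-[513.7,-39.7])@u,(t[0]-[513.7,-39.7])@n,t[1]+12.95), "| own line across %.1f"%((t[0]-c)@n))
E
python3 - <<'E'
from h import *
for n in("top","side"): report(np.load(n+"0.npz"))
E
```

```text
line [512.8 -40.3] tube [520.3  60.3] ang -14.09 dz,rms [-0.13  1.49] | rel line (512.8... fixed 513.7,-39.7): along -16.0 across 98.9 dang -1.14 | own line across 99.7
line [514.7 -39.1] tube [521.9  60.1] ang -13.96 dz,rms [0.56 1.69] | rel line (512.8... fixed 513.7,-39.7): along -14.4 across 99.1 dang -1.01 | own line across 98.2
```

Emit:
arm_command(
  rows=[
    [[-12,13,0,0,0,2.5],[-35,38,0,0,0,7],[-60,65,0,0,0,12],[-85,92,0,0,0,17],[-110,119,0,0,0,22],[-135,147,0,0,0,27],[-160,174,0,0,0,32],[-188,204,0,0,0,37],[-216,234,0,0,0,43],[-244,265,0,0,0,48.5],[-272,295,0,0,0,54],[-300,326,0,0,0,59.5],[-328,356,0,0,0,65],[-355,385,0,0,0,70],[-382,415,0,0,0,75],[-408,443,0,0,0,80],[-430,467,0,0,0,84.8],[-444,482,0,0,0,87.5],[-450,488.5,0,0,0,88.8],[-450,488.5,0,0,0,88.8]],
  ],
  claw=-1,
)

```text
clock: 1.77
eef_pos: [523.9, 67.4, 231.1]
tool_rot: [3.141, -0.0, -0.24]
force: [-0.1, -0.5, -0.3]
width: -0.2
```

Emit:
arm_command(
  rows=[
    [[0,0,25,0,0,0],[0,0,60,0,0,0],[0,0,95,0,0,0],[0,0,125,0,0,0],[0,0,145,0,0,0],[0,0,150,0,0,0],[0,0,150,0,0,0],[0,0,150,0,0,0]],
  ],
)

```text
clock: 2.43
eef_pos: [523.3, 70.5, 82.0]
tool_rot: [-3.141, -0.0, -0.234]
force: [-0.9, 0.0, -0.4]
width: -0.4
```

```bash
cat > snap.py <<'E'
import sys;from cell import sensors,get_image
from h import *
s=sensors.read_state();print(round(s["clock"],2),s["eef_pos"].round(1),np.degrees(s["tool_rot"]).round(2),s["force"].round(1),s["width"])
for n in sys.argv[2:]:
    d=get_image(n);cv2.imwrite(f"pics/{n}{sys.argv[1]}.png",d["pixels"][:,:,::-1]);np.savez(f"{n}{sys.argv[1]}.npz",**{k:d[k] for k in("pixels","z_map","K","pose")})
    try: report(d)
    except Exception as e: print(e)
E
python3 snap.py 1 side
```

```text
2.43 [523.3  70.5  82. ] [-1.7995e+02 -1.0000e-02 -1.3410e+01] [-0.9  0.  -0.4] -0.36899314360034496
line [514.7 -39.1] tube [521.7  60.1] ang -14.0 dz,rms [0.69 1.72] | rel line (512.8... fixed 513.7,-39.7): along -14.6 across 99.1 dang -1.05 | own line across 98.3
```

```bash
python3 -c "
import cv2;a=cv2.imread('pics/side1.png')[120:290,180:340];cv2.imwrite('pics/c1.png',cv2.resize(a,None,fx=4,fy=3.5))"
```

```text
(no output)
```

View pics/c1.png

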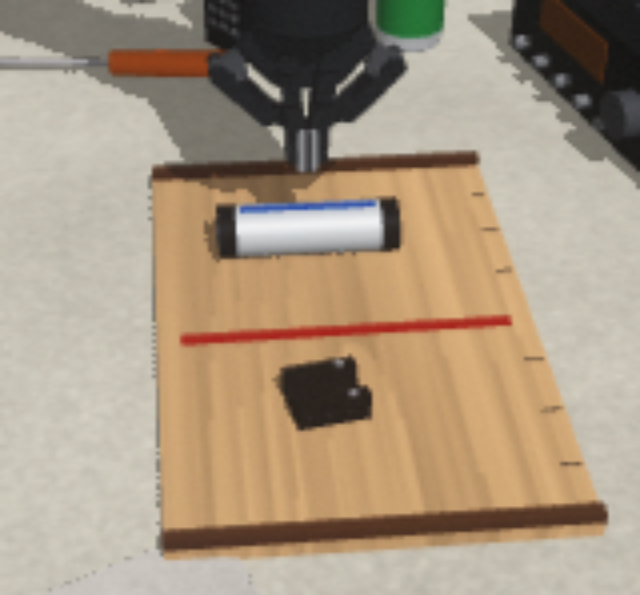

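Emit:
arm_command(
  rows=[
    [[0,3,12,0,0,0],[0,3,22,0,0,0],[0,3,26,0,0,0],[0,3,28,0,0,0],[0,3,29,0,0,0],[0,3,30,0,0,0],[0,3,30,0,0,0]],
  ],
)

```text
clock: 3.07
eef_pos: [522.8, 66.7, 52.0]
tool_rot: [-3.141, -0.0, -0.236]
force: [-2.0, -0.5, 3.1]
width: 0.1
```

Emit:
arm_command(
  rows=[
    [[0,0,0.5,0,0,0],[0,0,1,0,0,0],[0,1,1,0,0,0],[0,3,1,0,0,0],[0,6,1,0,0,0],[0,9,1,0,0,0],[0,12,1,0,0,0],[0,15,1,0,0,0]],
  ],
)

```text
clock: 3.73
eef_pos: [519.3, 52.4, 51.9]
tool_rot: [-3.14, -0.001, -0.236]
force: [-2.0, 0.8, 12.5]
width: 0.3
```

```bash
python3 snap.py 2 side
```

```text
3.73 [519.3  52.4  51.9] [-1.799e+02 -3.000e-02 -1.350e+01] [-2.   0.8 12.5] 0.28275573846403934
line [514.7 -39.1] tube [520.1  53. ] ang -14.05 dz,rms [0.72 1.67] | rel line (512.8... fixed 513.7,-39.7): along -14.6 across 91.8 dang -1.10 | own line across 90.9
```

Emit:
arm_command(
  rows=[
    [[0,3,0,0,0,0],[0,6,0,0,0,0],[0,9,0,0,0,0],[0,12,0,0,0,0],[0,15,0,0,0,0],[0,17,0,0,0,0],[0,18,0,0,0,0],[0,18,0,0,0,0],[0,18,-3,0,0,0],[0,18,-15,0,0,0],[0,18,-25,0,0,0],[0,10,-25,0,0,0],[0,0,-25,0,0,0],[0,0,-25,0,0,0]],
  ],
)

```text
clock: 4.95
eef_pos: [519.7, 55.3, 75.1]
tool_rot: [-3.14, -0.0, -0.232]
force: [-0.0, 0.2, -0.7]
width: -0.5
```

```bash
python3 snap.py 3 side
```

```text
4.95 [519.7  55.3  75.1] [-1.7988e+02 -1.0000e-02 -1.3300e+01] [-0.   0.2 -0.7] -0.46487448918513036
line [514.3 -39. ] tube [517.5  43.8] ang -13.94 dz,rms [0.46 1.88] | rel line (512.8... fixed 513.7,-39.7): along -15.0 across 82.3 dang -0.99 | own line across 81.4
```

Emit:
arm_command(
  rows=[
    [[-6,3,8,0,0,0],[-15,3,18,0,0,0],[-15,3,23,0,0,0],[-15,3,24.5,0,0,0],[-15,3,24.5,0,0,0],[-15,5,24.5,0,0,0],[-15,8,24.5,0,0,0],[-15,12,24.5,0,0,0],[-15,16,24.5,0,0,0],[-15,20,24.5,0,0,0],[-15,24,24.5,0,0,0],[-15,28,24.5,0,0,0],[-15,32,24.5,0,0,0],[-15,36,24.5,0,0,0],[-15,39,24.5,0,0,0],[-15,40,24.5,0,0,0],[-15,40,21,0,0,0],[-15,40,10,0,0,0],[-7,32,0,0,0,0],[0,22,0,0,0,0]],
  ],
)

```text
clock: 6.67
eef_pos: [515.4, 29.7, 76.7]
tool_rot: [3.142, -0.003, -0.238]
force: [0.8, -0.2, -0.8]
width: 0.0
```

```bash
python3 snap.py 4 side
```

```text
6.67 [515.4  29.7  76.7] [ 1.800e+02 -1.600e-01 -1.361e+01] [ 0.8 -0.2 -0.8] 0.0011413762005298637
line [514.7 -39.1] tube [512.7  25.7] ang -14.34 dz,rms [0.44 1.79] | rel line (512.8... fixed 513.7,-39.7): along -15.6 across 63.5 dang -1.39 | own line across 62.7
```

Emit:
arm_command(
  rows=[
    [[6,-1,8,0,0,0],[15,-1,18,0,0,0],[15,-1,23,0,0,0],[15,-1,24.5,0,0,0],[15,-1,24.5,0,0,0],[15,2,24.5,0,0,0],[15,5,24.5,0,0,0],[15,9,24.5,0,0,0],[15,13,24.5,0,0,0],[15,17,24.5,0,0,0],[15,21,24.5,0,0,0],[15,25,24.5,0,0,0],[15,29,24.5,0,0,0],[15,33,24.5,0,0,0],[15,36,24.5,0,0,0],[15,37,24.5,0,0,0],[15,37,21,0,0,0],[15,37,10,0,0,0],[7,30,0,0,0,0],[0,20,0,0,0,0]],
  ],
)

```text
clock: 8.38
eef_pos: [509.5, 10.0, 76.5]
tool_rot: [3.141, -0.002, -0.238]
force: [0.9, 0.9, -0.3]
width: 0.0
```

```bash
python3 snap.py 5 side
```

```text
8.38 [509.5  10.   76.5] [ 1.7998e+02 -9.0000e-02 -1.3660e+01] [ 0.9  0.9 -0.3] 0.026302202336359232
line [514.7 -39.1] tube [508.2   6.3] ang -13.88 dz,rms [0.54 1.52] | rel line (512.8... fixed 513.7,-39.7): along -15.7 across 43.6 dang -0.93 | own line across 42.8
```

Emit:
arm_command(
  rows=[
    [[0,-1,8,0,0,0],[0,-1,18,0,0,0],[0,-1,23,0,0,0],[0,-1,24.5,0,0,0],[0,-1,24.5,0,0,0],[0,2,24.5,0,0,0],[0,5,24.5,0,0,0],[0,9,24.5,0,0,0],[0,13,24.5,0,0,0],[0,17,24.5,0,0,0],[0,21,24.5,0,0,0],[0,25,24.5,0,0,0],[0,29,24.5,0,0,0],[0,33,24.5,0,0,0],[0,36,24.5,0,0,0],[0,37,24.5,0,0,0],[0,37,21,0,0,0],[0,37,10,0,0,0],[0,30,0,0,0,0],[0,20,0,0,0,0]],
  ],
)

```text
clock: 10.1
eef_pos: [505.2, -9.7, 75.7]
tool_rot: [3.141, -0.001, -0.239]
force: [0.1, 0.5, -1.0]
width: 0.2
```

```bash
python3 snap.py 6 side
```

```text
10.1 [505.2  -9.7  75.7] [ 1.7996e+02 -8.0000e-02 -1.3670e+01] [ 0.1  0.5 -1. ] 0.2186381076046945
line [514.7 -39.1] tube [503.5 -13.2] ang -14.34 dz,rms [0.63 1.58] | rel line (512.8... fixed 513.7,-39.7): along -15.9 across 23.5 dang -1.39 | own line across 22.7
```

Emit:
arm_command(
  rows=[
    [[0,-1,8,0,0,0],[0,-1,18,0,0,0],[0,-1,23,0,0,0],[0,-1,24.5,0,0,0],[0,-1,24.5,0,0,0],[0,2,24.5,0,0,0],[0,5,24.5,0,0,0],[0,9,24.5,0,0,0],[0,13,24.5,0,0,0],[0,17,24.5,0,0,0],[0,21,24.5,0,0,0],[0,25,24.5,0,0,0],[0,27,24.5,0,0,0],[0,28,24.5,0,0,0],[0,28,24.5,0,0,0],[0,28,18,0,0,0],[0,28,0,0,0,0],[0,28,-35,0,0,0],[0,5,-60,0,0,0],[0,-36,-80,0,0,0]],
  ],
)

```text
clock: 11.82
eef_pos: [512.0, 18.5, 154.7]
tool_rot: [3.139, -0.001, -0.245]
force: [1.2, 0.0, -0.6]
width: -0.4
```

Emit:
arm_command(
  rows=[
    [[0,-30,-20,0,0,0],[0,-70,-40,0,0,0],[0,-100,-50,0,0,0],[0,-100,-50,0,0,0],[0,-100,-50,0,0,0]],
  ],
)

```text
clock: 12.23
eef_pos: [535.6, 122.7, 202.6]
tool_rot: [-3.141, 0.0, -0.231]
force: [0.3, -0.5, 0.3]
width: 0.3
```

```bash
python3 snap.py 7 side top
```

```text
12.23 [535.6 122.7 202.6] [-1.7999e+02  3.0000e-02 -1.3250e+01] [ 0.3 -0.5  0.3] 0.30181408163108203
line [514.4 -40.2] tube [499.4 -27.9] ang -14.1 dz,rms [0.55 1.74] | rel line (512.8... fixed 513.7,-39.7): along -16.5 across 8.3 dang -1.15 | own line across 8.6
line [587.2 -57.5] tube [498.  -27.5] ang -14.1 dz,rms [-0.19  1.55] | rel line (512.8... fixed 513.7,-39.7): along -18.0 across 8.4 dang -1.15 | own line across 9.2
```

View pics/top7.png

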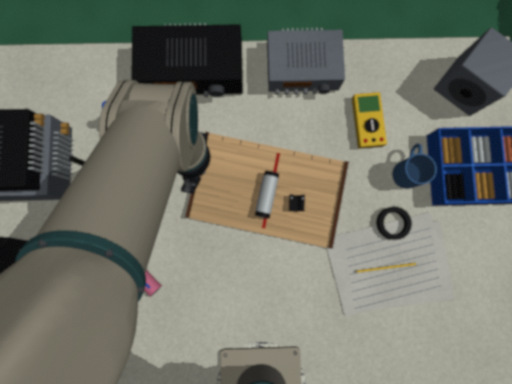

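View pics/side7.png

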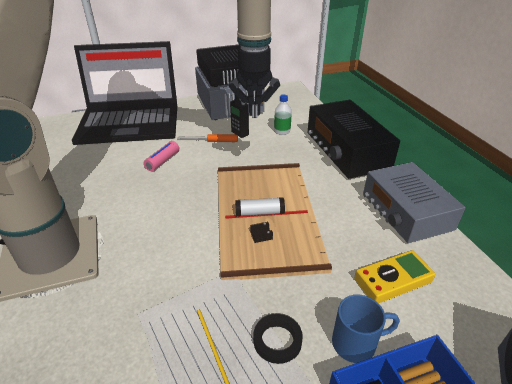

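Emit:
arm_command(
  rows=[
    [[0,15,0,0,0,0],[0,45,15,0,0,0],[0,80,40,0,0,0],[0,115,70,0,0,0],[0,140,100,0,0,0],[0,152,125,0,0,0],[0,155,140,0,0,0],[0,155,145,0,0,0],[0,155,145,0,0,0],[0,155,145,0,0,0]],
  ],
)

```text
clock: 13.17
eef_pos: [499.2, -31.1, 58.9]
tool_rot: [3.141, 0.0, -0.237]
force: [-0.2, 0.1, 0.1]
width: -0.1
```

```bash
python3 snap.py 8 side
```

```text
13.17 [499.2 -31.1  58.9] [179.99   0.   -13.57] [-0.2  0.1  0.1] -0.11277178269953224
line [514.4 -40.2] tube [499.4 -27.8] ang -14.09 dz,rms [0.42 1.77] | rel line (512.8... fixed 513.7,-39.7): along -16.6 across 8.4 dang -1.14 | own line across 8.8
```

Emit:
arm_command(
  rows=[
    [[0,-4,0,0,0,0],[0,-7,2,0,0,0],[0,-7,5,0,0,0],[0,-7,7,0,0,0],[0,-7,7.8,0,0,0],[0,-7,7.8,0,0,0]],
  ],
)

```text
clock: 13.72
eef_pos: [501.3, -23.1, 51.9]
tool_rot: [-3.141, -0.001, -0.235]
force: [-2.0, 0.7, 12.8]
width: -0.1
```

```bash
python3 snap.py 9 side
```

```text
13.72 [501.3 -23.1  51.9] [-1.7994e+02 -5.0000e-02 -1.3490e+01] [-2.   0.7 12.8] -0.11952730962950295
line [514.4 -40.3] tube [499.4 -27.8] ang -13.96 dz,rms [0.4 1.7] | rel line (512.8... fixed 513.7,-39.7): along -16.6 across 8.4 dang -1.01 | own line across 8.7
```

Good contact. Next is the fine stroke.

Emit:
arm_command(
  rows=[
    [[0,1,0,0,0,0],[0,3,0,0,0,0],[0,5,0,0,0,0],[0,7,0,0,0,0],[0,9,0,0,0,0],[0,11,0,0,0,0],[0,13,0,0,0,0],[0,14.5,0,0,0,0],[0,15.5,0,0,0,0],[0,15.5,0,0,0,0],[0,15.5,0,0,0,0],[0,15.5,0,0,0,0]],
  ],
)

```text
clock: 14.77
eef_pos: [497.4, -38.6, 51.8]
tool_rot: [-3.141, -0.001, -0.236]
force: [-1.9, -0.2, 13.4]
width: 0.0
```

```bash
python3 snap.py 10 side
```

```text
14.77 [497.4 -38.6  51.8] [-1.7996e+02 -4.0000e-02 -1.3520e+01] [-1.9 -0.2 13.4] 0.022134728625326717
line [588.9 -56.1] tube [497.1 -35.8] ang -14.16 dz,rms [0.35 1.66] | rel line (512.8... fixed 513.7,-39.7): along -17.0 across 0.0 dang -1.21 | own line across -0.8
```

Emit:
arm_command(
  rows=[
    [[0,0,-0.6,0,0,0],[0,0,-2,0,0,0],[0,0,-8,0,0,0],[0,0,-25,0,0,0],[0,0,-55,0,0,0],[0,-20,-85,0,0,0],[0,-50,-110,0,0,0],[0,-85,-130,0,0,0],[0,-120,-145,0,0,0],[0,-145,-150,0,0,0],[0,-150,-150,0,0,0],[0,-150,-150,0,0,0],[0,-150,-150,0,0,0]],
  ],
)

```text
clock: 15.9
eef_pos: [531.7, 106.5, 200.5]
tool_rot: [3.14, 0.001, -0.236]
force: [0.5, -0.2, -0.8]
width: 0.1
```

```bash
python3 snap.py 11 side top; python3 -c "
import cv2;a=cv2.imread('pics/side11.png')[150:290,190:350];b=cv2.imread('pics/top11.png')[120:260,180:360]
cv2.imwrite('pics/c11.png',cv2.resize(a,None,fx=4.5,fy=4.2));cv2.imwrite('pics/d11.png',cv2.resize(b,None,fx=4,fy=4))"
```

```text
15.9 [531.7 106.5 200.5] [ 1.7992e+02  5.0000e-02 -1.3510e+01] [ 0.5 -0.2 -0.8] 0.14387498547786504
line [588.9 -56.1] tube [497.2 -35.9] ang -14.03 dz,rms [0.52 1.65] | rel line (512.8... fixed 513.7,-39.7): along -17.0 across 0.0 dang -1.08 | own line across -0.8
line [588.3 -57.7] tube [496.2 -35.7] ang -13.89 dz,rms [-0.12  1.53] | rel line (512.8... fixed 513.7,-39.7): along -17.9 across 0.0 dang -0.94 | own line across 0.8
```

View pics/c11.png

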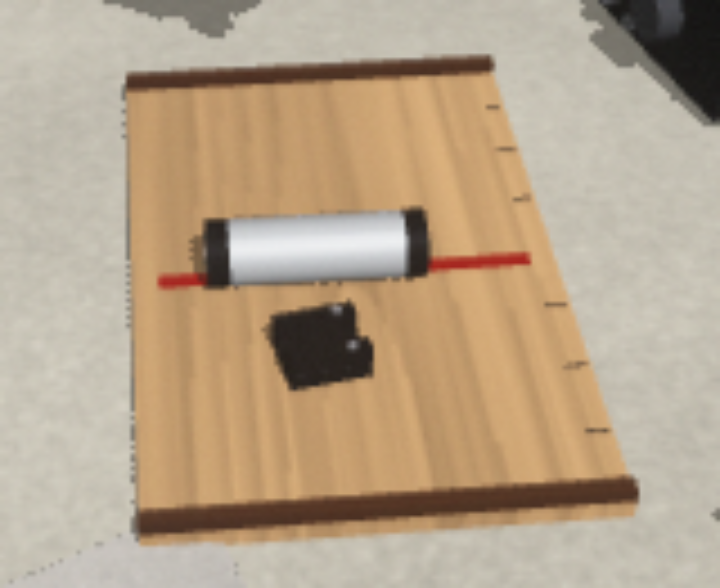

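View pics/d11.png

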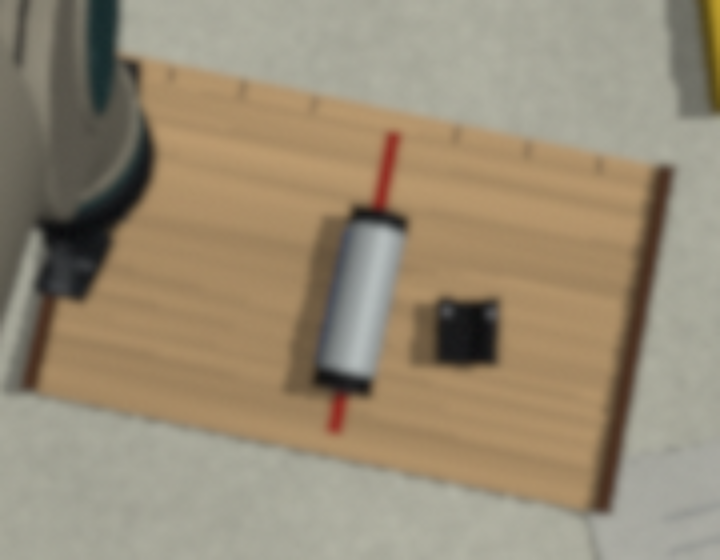

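The tube is lying across the middle of the line in both views: the side crop at (315,248) and the top crop at (362,300). The clamp is untouched and the hand is clear, so I'm handing in.

Run:
```python
from h import *
for n in("0","11"):
    d=np.load(f"side{n}.npz");q=cloud(d);u=(q[...,2]>24)&(q[...,2]<40)&(abs(q[...,0]-480)<60)&(q[...,1]<-75)&(q[...,1]>-150);print("clamp",q[u].mean(0).round(1))
from cell import order
print(order.finish_job())
```

```text
clamp [ 475.5 -108.7   31.7]
clamp [ 475.3 -109.3   31.7]
the job is handed in; nothing more can be done
None
```

I rolled the tube onto the red line in six strokes with the closed fingertip on its top, then lifted off, backed away and handed the job in at about 16 s.

- **Rolling:** the tube's centre moved about half as far as the tip on every stroke, so it rolled and was not dragged. The pressing force read about 13 N when I checked it.
- **Across the line:** the final estimate from both cameras is 0.0 mm off centre. That uses a line position averaged from the two cameras, which place the line about 1.5 mm apart, so allow about ±0.8 mm.
- **Angle:** the tube is still about 1° out of parallel with the line (measured 0.9 to 1.1°), which is about 1 mm at each end. It started that way. Two strokes pushed off-centre, one on each side, did not change it measurably.
- **Along the line:** the tube's middle sits about 17 mm from the line's middle. It started about 15 mm off and crept about 2 mm during the strokes. Rolling cannot correct this, but the whole tube lies within the line's length.
- **Other objects:** the clamp reads within 0.6 mm of where it started, which is within measuring error. I did not measure the other objects; the arm stayed away from them and the last full pictures showed nothing disturbed.

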